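Restock the empty pockets of the spice crate

TASK

Three spice jars stand at the front of the worktop, to the left or right of the wooden spice crate (not those at the back behind the hob): put each of them upright into an empty pocket of the crate, one to a pocket, standing on the pocket's floor. A pocket that already holds something, be it a jar or the garlic bulb, is taken: leave its contents where they are, and do not shift anything else on the worktop. Keep the jars upright and lower them in rather than dropping them.

Things in the scene. Friction and masses are not known exactly. Their poses are not given: they have to be found in the camera images.
- crate: wooden spice crate, fixed, 149 (its x) x 217 (its y) x 60 mm high. Six square pockets open at the top, 2 along x by 3 along y, 55 x 55 mm inside, centres at x = -34, +34 and y = -68, 0, +68 mm in its frame; walls 13 mm thick, pocket floors 8 mm above its underside. Three pockets are empty, two hold a jar, one a garlic bulb; which varies. Origin: centre of its underside, on the worktop; z up.
- spare_1_centre (a point): spare spice jar standing loose on the worktop outside the crate: upright round glass jar with a dark cap, 41 mm diameter x 105 mm high, 0.08 to 0.15 kg. This point is its centre, on the axis 52.5 mm above its underside; z along its axis.
- spare_2_centre (a point): spare spice jar standing loose on the worktop outside the crate: upright round glass jar with a dark cap, 41 mm diameter x 105 mm high, 0.08 to 0.15 kg. This point is its centre, on the axis 52.5 mm above its underside; z along its axis.
- spare_3_centre (a point): spare spice jar standing loose on the worktop outside the crate: upright round glass jar with a dark cap, 41 mm diameter x 105 mm high, 0.08 to 0.15 kg. This point is its centre, on the axis 52.5 mm above its underside; z along its axis.
- kept_1_centre (a point): spice jar already standing in one of the crate's pockets (41 mm diameter x 105 mm high, the same kind as the spares). This point is its centre, 52.5 mm above its underside.
- kept_2_centre (a point): spice jar already standing in one of the crate's pockets (41 mm diameter x 105 mm high, the same kind as the spares). This point is its centre, 52.5 mm above its underside.
- bulb_centre (a point): garlic bulb, 50 mm diameter x 52 mm high, lying in one of the crate's pockets, below the rim. This point is its centre, 26 mm above its underside.
- jam_centre (a point): bystander: jar of jam with a yellow lid, 66 mm diameter x 100 mm high. This point is its centre, half-way up.
- tomato_centre (a point): bystander: red tomato, 56 mm diameter x 60 mm high. This point is its centre, half-way up.
- timer_centre (a point): bystander: red and white kitchen timer, 61 mm diameter x 63 mm high. This point is its centre, half-way up.
- onion_centre (a point): bystander: brown onion, 75 mm diameter x 77 mm high. This point is its centre, half-way up.
- tin_centre (a point): bystander: low round food tin, 86 mm diameter x 40 mm high. This point is its centre, half-way up.
- mill_centre (a point): bystander: wooden pepper mill, 58 mm diameter x 170 mm high, at the back of the worktop. Beware of the wall cupboard that hangs over the back, from about 620 mm ahead of the robot and 560 mm up. This point is its centre, half-way up.
- spare_1: the spare jar of point spare_1_centre; origin at the centre of its underside
- spare_2: the spare jar of point spare_2_centre; origin at the centre of its underside
- spare_3: the spare jar of point spare_3_centre; origin at the centre of its underside
There are look-alikes about, which are no part of the job. Leave any green look-alike of the spare_3 alone.

How it is judged (in metres and radians):
At the end, for the whole second after the job is handed in: Each spare jar stands on a pocket floor of the crate: centre within 72 mm (crate x) and 106 mm (y) of its middle and 54 to 66 mm up, within 0.15 rad of upright, at rest. What was in the crate is within 20 mm, and the bystanders within 25 mm, of where they started (x of spare_1_centre in the frame of crate between -0.072 and 0.072 m and y of spare_1_centre in the frame of crate between -0.106 and 0.106 m and z of spare_1_centre in the frame of crate between 0.054 and 0.066 m and angle between each of spare_1_centre, spare_2_centre, spare_3_centre's own z axis and vertical below 0.15 rad and linear speed of each of spare_1, spare_2, spare_3 below 0.02 m/s and x of spare_2_centre in the frame of crate between -0.072 and 0.072 m and y of spare_2_centre in the frame of crate between -0.106 and 0.106 m and z of spare_2_centre in the frame of crate between 0.054 and 0.066 m and x of spare_3_centre in the frame of crate between -0.072 and 0.072 m and y of spare_3_centre in the frame of crate between -0.106 and 0.106 m and z of spare_3_centre in the frame of crate between 0.054 and 0.066 m and distance of each of kept_1_centre, kept_2_centre, bulb_centre from where it was at the start of the episode below 0.02 m and distance of each of jam_centre, tomato_centre, timer_centre, onion_centre, tin_centre, mill_centre from where it was at the start of the episode below 0.025 m); the robot touches nothing.
It fails at once if a jar or the garlic that was already in the crate is shifted by more than 20 mm (distance of any of kept_1_centre, kept_2_centre, bulb_centre from where it was at the start of the episode above 0.02 m).
It fails at once if anything else on the worktop (jam jar, tomato, timer, onion, tin, mill) is shifted by more than 25 mm (distance of any of jam_centre, tomato_centre, timer_centre, onion_centre, tin_centre, mill_centre from where it was at the start of the episode above 0.025 m).
It fails at once if a spare jar is dropped: it falls out of the fingers' hold faster than 0.6 m/s (about 2 cm of free fall) ((linear speed of spare_1 above 0.6 m/s and contact force between spare_1 and the fingers below 0.1 N) or (linear speed of spare_2 above 0.6 m/s and contact force between spare_2 and the fingers below 0.1 N) or (linear speed of spare_3 above 0.6 m/s and contact force between spare_3 and the fingers below 0.1 N)).
It fails at once if a spare jar is tipped by more than about 35 degrees (angle between any of spare_1_centre, spare_2_centre, spare_3_centre's own z axis and vertical above 0.6 rad).
It also fails if it takes over 61 s, if anything falls off the work surface, if the arm or the gripper's body presses on something with over 40 N, if the wrist force passes 120 N, or if a joint passes its speed limit or range.

ROBOT

A 6-joint arm with a two-finger parallel gripper is mounted at the origin on a cart in front of the work surface, level with it; the furniture and walls round the work are solid. World frame = base frame: x ahead of the robot, y to its left, z up, the work surface at z = 0. Lengths are in mm, angles in rad, forces in N, time in s.
With the tool pointing down it reaches from about 375 to 975 mm from the base axis. Payload 3.8 kg.
Tool frame: the origin (TCP) lies at the centre of the arm's flange, where the gripper is bolted on; the fingertips stand 173 mm ahead of it and the grasp point (between the pads) lies 155 mm ahead of it; z points along the fingers, x is the direction in which the jaws open and shut, and the axes are right-handed (so a half turn about z gives the same grasp; the last joint's range is limited). The gripper opens to 85 mm and grips with 20 to 120 N. Pads are 22 mm wide; open, the fingers measure 114 mm over their backs; the gripper's body (76 mm by 85 mm) begins 54 mm behind the grasp point. The pads swing forward as they close: fully open they stand 13 mm farther back than shut.
Start: joints at [-1.156, 0.264, 1.604, -0, 1.274, -0.037], TCP at [294.69, -607.271, 404.68] pointing down, gripper open.
Joint ranges: [-2.63, 2.63], [-0.94, 2.18], [0.31, 2.57], [-1.31, 4.45], [0, 2.66], [-2.55, 2.55]. Speed limits (rad/s): [2.57, 2.57, 3.14, 3.14, 3.14, 3.14].

INTERFACE

Orientations are given as a unit quaternion [w, x, y, z].
In Python, from bench import sensors, eyes, sign_off gives the robot as it stands. The module is installed in compiled form; this text tells all that it offers.
- The arm moves only by the tool arm_command, never from a script. Its argument "steps" is a list of rows, each a list of 5 numbers: the opening, from -1 (shut) to 1 (fully open), then the shift along the tool's x, y, z in mm, then the turn about the tool's z in rad. In form: [[claw, tx, ty, tz, twist], ...]. A call has 1 to 8 rows; each row is the pose to reach, as a shift and turn from the pose commanded when the call began, along the tool's axes at that moment; what a row does not reach only later rows make up. A row lasts 1/8 s, in which the tool goes at most 62.5 mm and 10.7 degrees, less where a joint would pass 70% of its speed; a pose out of reach is approached as far as the arm can. A call with a gripper value outside its range is refused whole. The fingers move at their own pace and stop on an object; the grip force is fixed at half the most. Time passes only in rows, so rows that repeat a pose let the fingers close. It gives the time, the measured TCP pose, the force and the opening at its end, in the units of the state.
- sensors.observe(): the state, without advancing time (a new reading comes with each control period).
- eyes.grab_frame(name): name is "scene" or "top" or "wrist"; returns a dict with "pixels" (384x512x3 uint8, red, green, blue), "fovy" (degrees; the focal length in pixels is half the picture's height over the tangent of half this angle, whatever the lens; pixels are square), "cx", "cy" (the principal point, pixels), "rvec" (rotation vector, rad) and "tvec" (3), from world to camera coordinates, as OpenCV has them. Camera axes: x right, y down, z forward; pixel columns grow to the right and rows downward; lengths in mm; the calibration is good to about 2 mm. A picture is of the moment at which its call begins. There is no depth.
- sign_off(): hands the job in, once; it reports no verdict.
Trained networks look in a picture, given as the dict that the camera call returned (one of the last four; its "shot" number tells which), for a name from the list of things; names that differ only in an ending like _2 or _b are one class to them, and where a whole thing is asked for, a point or a joint stands for the part that bears it (a point fixed in the world has none). Each returns a list of dicts, best first, with "score" (0 to 1); they miss things now and then, are a little off and sometimes report something else, mostly with a low value. They report only what shows in the picture. A call takes as long as a camera call. They do not tell look-alikes from the thing itself.
- eyes.look_for(picture, target): "centre" ([row, column] as shares, 0 to 1, of the picture: columns of its width, rows of its height, amid what is visible of it).
The state is a dict: "clock": time; "joint_positions": joint angles; "joint_vel": joint speeds; "effort": joint torques, N m; "ee_pos": TCP position; "eef_rot": TCP orientation; "wrist_force": force on the tool from outside, world axes, zero at the start; "moment": the same for the moment, N m; "width": opening from 0.0 (shut) to 1.0 (fully open).
Only numpy, scipy, OpenCV 4.12 (cv2) and the standard library are available. Lean on these libraries where they do the work, as an engineer would, in place of code of your own. Each camera call takes 0.05 s, during which the arm holds its last target.

## Working session

There is one attempt and no reset: what is moved stays moved. The work goes in short steps, Python scripts to look and compute and a tool call to move; the robot and the scene stay as the last step left them, time stands still between calls to the robot, and variables do not carry over. Pictures are saved under pics/ and viewed, and the job is handed in when it is done.

Besides the shell and the picture viewer there is one more tool, called after ">>>" by a JSON object that holds its "method" and its "body", one argument or row to a line. arm_command: Moves the arm, as the interface text tells. Its arguments: {"type":"object","properties":{"steps":{"type":"array","items":{"type":"array","items":{"type":"number"}}}},"required":["steps"]}

```bash
mkdir -p pics; cat > h.py <<'E'
import numpy as np, cv2
from bench import sensors, eyes, sign_off
def cam(p):
    h,w=p["pixels"].shape[:2]; f=h/2/np.tan(np.radians(p["fovy"])/2)
    K=np.array([[f,0,p["cx"]],[0,f,p["cy"]],[0,0,1.]]); R,_=cv2.Rodrigues(np.array(p["rvec"],float)); return K,R,np.array(p["tvec"],float).ravel()
def back(p,u,v,z):
    K,R,t=cam(p); d=R.T@np.linalg.inv(K)@np.array([u,v,1.]); c=-R.T@t; s=(z-c[2])/d[2]; return c+s*d
def proj(p,X):
    K,R,t=cam(p); q=(np.atleast_2d(X)@R.T+t)@K.T; return q[:,:2]/q[:,2:]
def save(p,n,crop=None,s=1.5):
    im=p["pixels"][:,:,::-1]
    if crop: r0,r1,c0,c1=crop; im=im[r0:r1,c0:c1]
    cv2.imwrite("pics/"+n,cv2.resize(im,None,fx=s,fy=s,interpolation=cv2.INTER_CUBIC))
def look(p,t):
    return [(round(d["centre"][1]*p["pixels"].shape[1],1),round(d["centre"][0]*p["pixels"].shape[0],1),round(d["score"],2)) for d in eyes.look_for(p,t)]
E
python3 - <<'E'
from h import *
for n in("scene","top"):
    p=eyes.grab_frame(n); save(p,n+"0.png")
    K,R,t=cam(p); print(n,(-R.T@t).round(),R.round(2).tolist(),K[0,0])
    for T in ("crate","spare_1_centre","bulb_centre","kept_1_centre"):
        print(T,[(a,back(p,a[0],a[1],{"c":30,"s":52,"b":34,"k":60}[T[0]])[:2].round()) for a in look(p,T)])
print(sensors.observe())
E
```

```text
scene [-51. 608. 838.] [[-0.69, -0.72, 0.0], [-0.48, 0.45, -0.76], [0.55, -0.52, -0.65]] 386.61203397223636
crate [((266.2, 235.0, 0.61), array([482.,  71.]))]
spare_1_centre [((362.2, 180.0, 0.76), array([ 428., -311.])), ((267.3, 236.0, 0.7), array([463.,  86.])), ((305.1, 183.0, 0.34), array([ 545., -164.]))]
bulb_centre [((262.0, 223.7, 0.41), array([520.,  51.]))]
kept_1_centre [((243.4, 230.8, 0.97), array([517., 126.]))]
top [ 296.   26. 1368.] [[0.02, -1.0, 0.01], [-0.98, -0.02, -0.21], [0.21, -0.0, -0.98]] 460.20793844880416
crate [((251.1, 234.8, 0.72), array([477.,  49.])), ((379.7, 256.9, 0.33), array([ 421., -325.]))]
spare_1_centre [((381.0, 257.2, 0.63), array([ 418., -323.])), ((367.3, 211.3, 0.37), array([ 551., -288.])), ((332.5, 208.5, 0.26), array([ 557., -187.])), ((144.4, 250.2, 0.18), array([424., 352.]))]
bulb_centre [((246.9, 219.5, 0.63), array([522.,  62.])), ((370.4, 208.5, 0.35), array([ 563., -302.]))]
kept_1_centre [((224.0, 215.0, 0.7), array([529., 128.])), ((178.9, 207.3, 0.4), array([549., 259.]))]
{'clock': 0.5, 'joint_positions': array([-1.15591655e+00,  2.63917906e-01,  1.60398227e+00, -1.69832673e-05,
        1.27366833e+00, -3.68818743e-02]), 'joint_vel': array([-0.00017148, -0.00068271, -0.00292304,  0.0003035 , -0.00032813,
       -0.00175143]), 'effort': array([-7.76095312e-04, -5.14406848e+01, -3.67237079e+01, -9.22964659e-05,
        2.57978980e-03, -9.20796964e-06]), 'ee_pos': array([ 294.68295915, -607.28975055,  404.67723301]), 'eef_rot': array([ 1.34991211e-05,  8.47512715e-01, -5.30775091e-01,  5.42867567e-06]), 'wrist_force': array([ 0.76416169, -0.66179258,  0.37727409]), 'moment': array([-0.00120654, -0.03445144,  0.03719681]), 'width': 1.0008034072754377}
```

View pics/scene0.png

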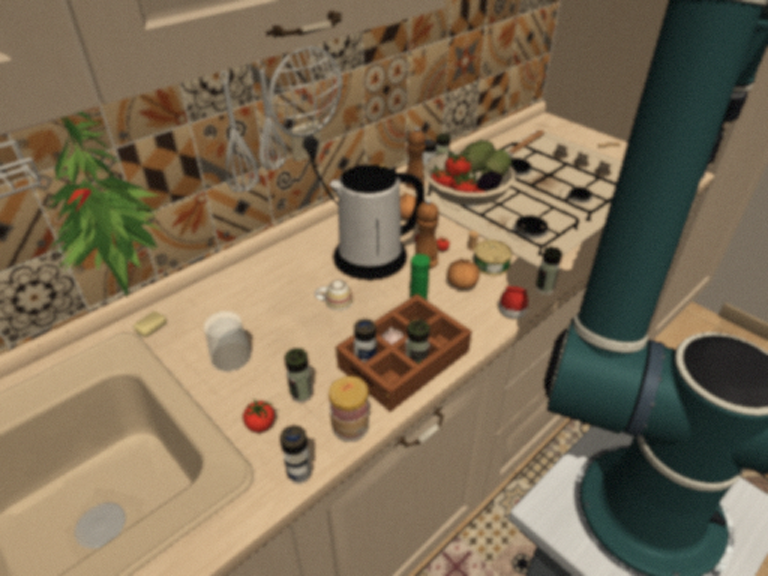

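View pics/top0.png

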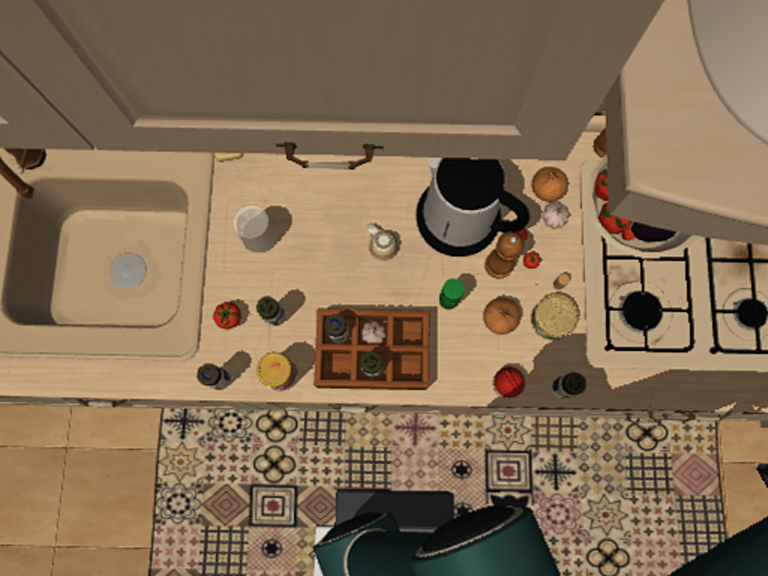

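Top view (768-px picture): spare candidates are the jars at (571,384), (268,308) and (210,374). The green cylinder at (452,292) is the look-alike, and the kept jars are at (336,328) and (372,363) in the crate. Garlic is at (372,332). Empty pockets are far-right (410,330), near-right (409,365) and near-left (337,365). Next: close crops.

```bash
python3 - <<'E'
from h import *
p=eyes.grab_frame("top"); q=eyes.grab_frame("scene")
im=p["pixels"][:,:,::-1]
a=cv2.resize(im[195:270,125:215],None,fx=6,fy=6,interpolation=cv2.INTER_CUBIC)
cv2.imwrite("pics/topL.png",a)
cv2.imwrite("pics/topC.png",cv2.resize(im[195:270,200:300],None,fx=7,fy=7,interpolation=cv2.INTER_CUBIC))
cv2.imwrite("pics/topR.png",cv2.resize(im[180:270,295:395],None,fx=6,fy=6,interpolation=cv2.INTER_CUBIC))
save(q,"scL.png",(220,330,150,330),4.4)
E
```

```text
(no output)
```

View pics/topL.png

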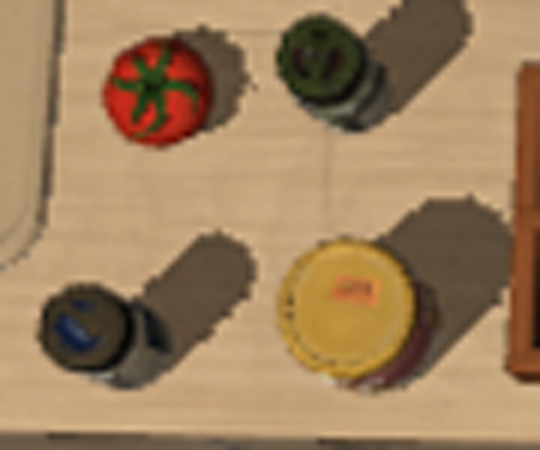

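View pics/topC.png

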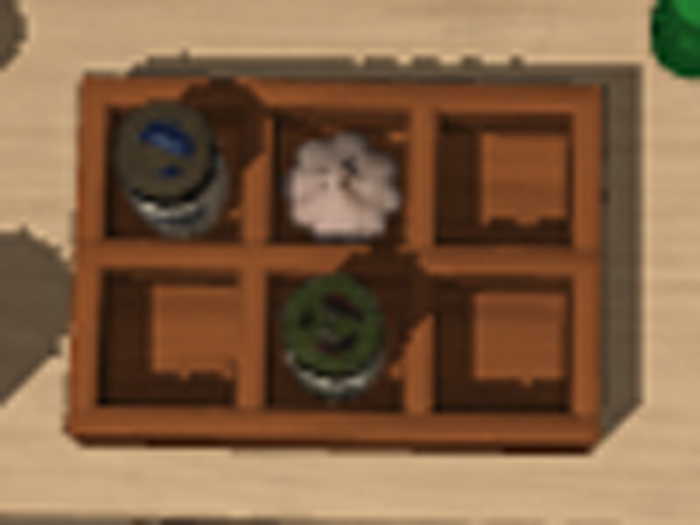

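View pics/topR.png

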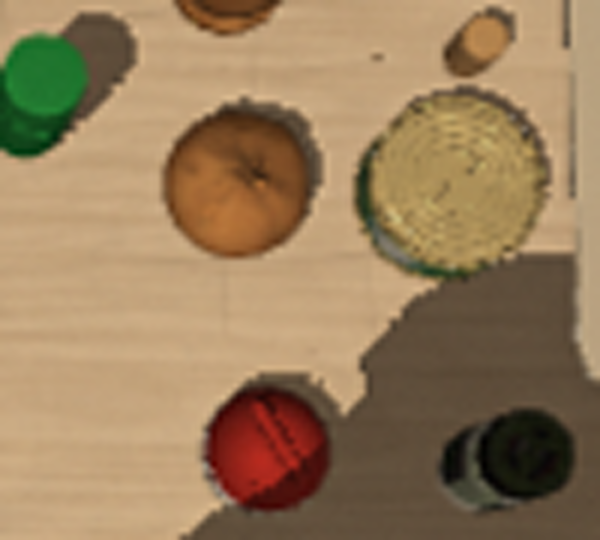

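View pics/scL.png

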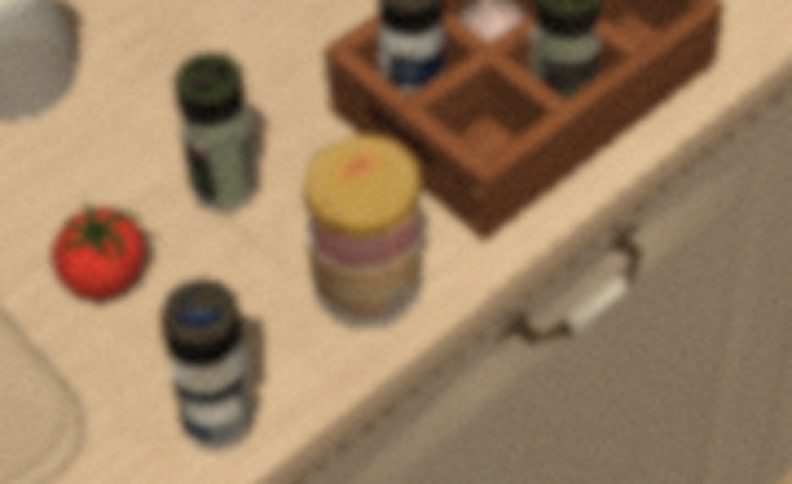

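```bash
cat > m.py <<'E'
from h import *
p=eyes.grab_frame("top")
def P(x,y,s,c0,r0,z): return back(p,c0+x/s-.5+.5/s,r0+y/s-.5+.5/s,z)
for n,a in dict(A=(84,327,6,125,195,105),B=(321,60,6,125,195,105),R=(526,455,6,295,180,105),jam=(347,308,6,125,195,100),tom=(158,92,6,125,195,40),timer=(268,447,6,295,180,45),onion=(238,183,6,295,180,50),green=(45,77,6,295,180,105),
  c_TL=(83,75,7,200,195,60),c_TR=(605,87,7,200,195,60),c_BR=(598,440,7,200,195,60),c_BL=(70,433,7,200,195,60),k1=(167,148,7,200,195,113),k2=(333,322,7,200,195,113),g=(342,187,7,200,195,50),
  pTL=(107,105,7,200,195,60),pBL=(97,405,7,200,195,60),pTR=(574,117,7,200,195,60),pBR=(572,410,7,200,195,60)).items():
    print(n,P(*a).round(1))
E
python3 - <<'E'
from m import *
q=eyes.grab_frame("scene")
for z in (0,105): print(proj(q,[[*P(84,327,6,125,195,105)[:2],z],[*P(321,60,6,125,195,105)[:2],z],[*P(526,455,6,295,180,105)[:2],z]]).round(1).tolist())
E
```

```text
A [421.1 354.6 105. ]
B [547.7 253.9 105. ]
R [ 418.2 -312.9  105. ]
jam [433.  236.1 100. ]
tom [543.  344.3  40. ]
timer [ 425.2 -205.6   45. ]
onion [ 552.4 -192.1   50. ]
green [590.4 -93.  105. ]
c_TL [556.8 165.4  60. ]
c_TR [556.5 -50.7  60. ]
c_BR [411.  -49.2  60. ]
c_BL [409.2 164.3  60. ]
k1 [517.5 125.3 113. ]
k2 [450.   57.9 113. ]
g [513.9  57.3  50. ]
pTL [544.4 155.   60. ]
pBL [420.7 153.8  60. ]
pTR [543.6 -38.   60. ]
pBR [422.8 -38.5  60. ]
[[200.0, 315.7], [201.7, 263.3], [362.2, 193.4]]
[[195.5, 290.0], [197.9, 237.2], [368.1, 168.1]]
```

Crate centre comes out at about (483.5, 57.6) with yaw ≈ 0. The empty pockets are near-left (449.5,125.6), near-right (449.5,-10.4) and far-right (517.5,-10.4). The kept jars fit the pocket grid, and the spares reproject onto the scene view. Going to the right-hand jar first, with the jaws along world x.

>>> {"method": "arm_command", "body": {
  "steps": [
    [1,-211,-239.6,65,-1.119],
    [1,-211,-239.6,65,-1.119],
    [1,-211,-239.6,65,-1.119],
    [1,-211,-239.6,65,-1.119],
    [1,-211,-239.6,65,-1.119],
    [1,-211,-239.6,65,-1.119],
    [1,-211,-239.6,65,-1.119],
    [1,-211,-239.6,65,-1.119]
  ]
}}

```text
clock: 1.7
ee_pos: [418.2, -313.5, 340.2]
eef_rot: [0.0, 1.0, -0.002, 0.0]
wrist_force: [0.2, 0.1, -0.1]
width: 1.0
```

```bash
cat > st.py <<'E'
from h import *
s=sensors.observe(); w,x,y,z=s["eef_rot"]
from scipy.spatial.transform import Rotation as Ro
M=Ro.from_quat([x,y,z,w]).as_matrix()
print("t",s["clock"],"pos",s["ee_pos"].round(1),"yaw",np.arctan2(M[1,0],M[0,0]).round(4),"zt",M[:,2].round(3),"q",s["joint_positions"].round(2),"F",s["wrist_force"].round(1),"w",round(s["width"],3))
def to(X,Y,Z,yaw=None):
    d=M.T@(np.array([X,Y,Z])-s["ee_pos"]); tw=0
    if yaw is not None: tw=-(yaw-np.arctan2(M[1,0],M[0,0]))
    print("shift",d.round(1),"twist",round(tw,3))
E
python3 - <<'E'
from st import *
w=eyes.grab_frame("wrist"); save(w,"w1.png"); print(proj(w,[[418.2,-312.9,105]]),look(w,"spare_1_centre")); to(418,-313,235,0)
K,R,t=cam(w); print((-R.T@t).round())
E
```

```text
t 1.7 pos [ 418.2 -313.5  340.2] yaw -0.0032 zt [ 0.001 -0.001 -1.   ] q [-0.69  0.03  2.   -0.    1.12 -0.69] F [ 0.2  0.1 -0.1] w 1.0
[[253.25823767 204.6625179 ]] [(253.8, 196.6, 0.93)]
shift [ -0.2  -0.6 105.2] twist -0.003
[ 419. -249.  309.]
```

View pics/w1.png

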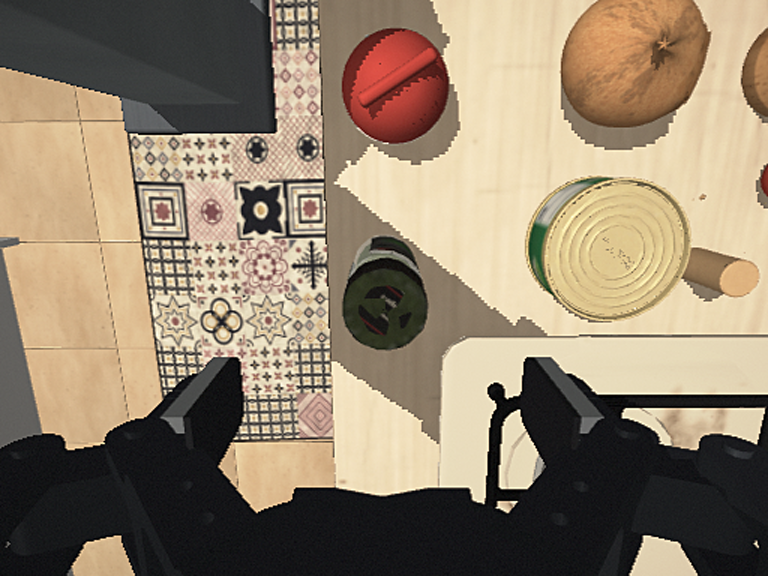

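The wrist view shows the dark-green-capped jar at (385,306), between the finger lines and in front of the tin and timer. Clearance is fine, so I'll descend, correcting +1.5 mm.

>>> {"method": "arm_command", "body": {
  "steps": [
    [1,1.5,-0.5,50,0],
    [1,1.5,-0.5,100,0],
    [1,1.5,-0.5,105,0],
    [0,1.5,-0.5,105,0],
    [-0.2,1.5,-0.5,105,0],
    [-1,1.5,-0.5,105,0],
    [-1,1.5,-0.5,105,0],
    [-1,1.5,-0.5,105,0]
  ]
}}

```text
clock: 2.8
ee_pos: [420.5, -313.2, 237.3]
eef_rot: [0.002, 1.0, 0.0, 0.001]
wrist_force: [-2.7, -0.1, 6.7]
width: 0.465
```

>>> {"method": "arm_command", "body": {
  "steps": [
    [-1,0,0,0,0],
    [-1,0,0,0,0]
  ]
}}

```text
clock: 3.05
ee_pos: [420.4, -313.2, 237.3]
eef_rot: [0.002, 1.0, 0.0, 0.001]
wrist_force: [-1.2, -0.4, 6.1]
width: 0.465
```

```bash
python3 - <<'E'
from st import *
w=eyes.grab_frame("wrist"); save(w,"w2.png"); p=eyes.grab_frame("scene"); save(p,"s2.png")
E
```

```text
t 3.05 pos [ 420.4 -313.2  237.3] yaw 0.0002 zt [ 0.003 -0.003 -1.   ] q [-0.69  0.15  2.08 -0.    0.91 -0.69] F [-1.2 -0.4  6.1] w 0.465
```

View pics/w2.png

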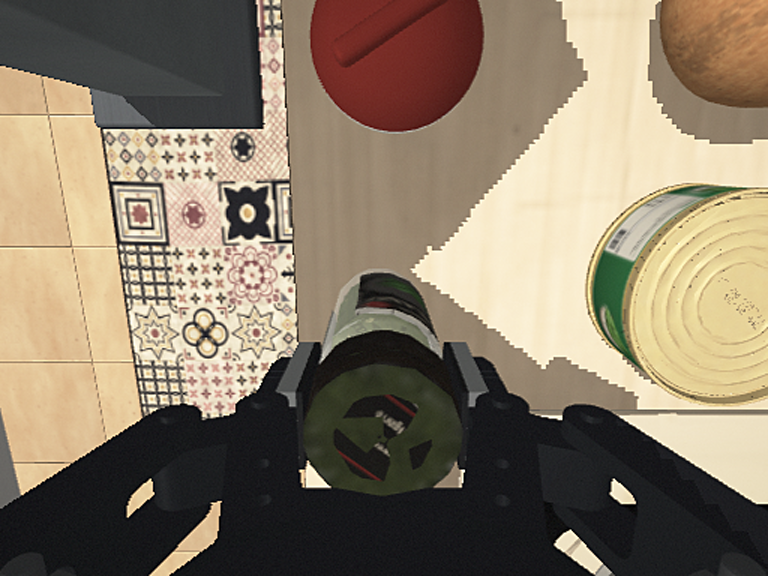

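Held: width 0.465 matches 41 mm. Lifting straight up, then across to the near-right pocket.

>>> {"method": "arm_command", "body": {
  "steps": [
    [-1,0,0,-30,0],
    [-1,0,0,-75,0],
    [-1,0,0,-120,0],
    [-1,0,-20,-140,0],
    [-1,5,-60,-140,0],
    [-1,12,-105,-140,0],
    [-1,18,-150,-140,0],
    [-1,22,-195,-140,0]
  ]
}}

```text
clock: 4.15
ee_pos: [441.6, -115.9, 375.5]
eef_rot: [0.0, 1.0, -0.0, 0.001]
wrist_force: [1.2, 1.3, -1.9]
width: 0.462
```

>>> {"method": "arm_command", "body": {
  "steps": [
    [-1,4,-40,0,0],
    [-1,7,-80,0,0],
    [-1,7.5,-102,0,0],
    [-1,7.5,-107.6,0,0],
    [-1,7.5,-107.6,0,0]
  ]
}}

```text
clock: 4.78
ee_pos: [449.1, -9.7, 375.0]
eef_rot: [0.0, 1.0, 0.0, 0.0]
wrist_force: [0.0, -1.0, -1.6]
width: 0.467
```

```bash
python3 - <<'E'
from st import *
w=eyes.grab_frame("wrist"); save(w,"w3.png"); p=eyes.grab_frame("top"); save(p,"t3.png"); to(449.5,-10.4,245.5,0)
s_=eyes.grab_frame("scene"); save(s_,"s3.png",(150,300,180,380),4)
print(proj(w,[[483.5-74.5,57.6-108.5,60],[483.5+74.5,57.6-108.5,60],[449.5,-10.4,8]])*1.5)
E
```

```text
t 4.775 pos [449.1  -9.7 375. ] yaw 0.0008 zt [ 0.001 -0.    -1.   ] q [-0.08 -0.15  2.1  -0.    1.2  -0.08] F [ 0.  -1.  -1.6] w 0.467
shift [  0.4   0.6 129.5] twist 0.001
[[318.63692418 331.63596787]
 [547.51076375 331.49381605]
 [380.85812981 255.01948923]]
```

View pics/w3.png

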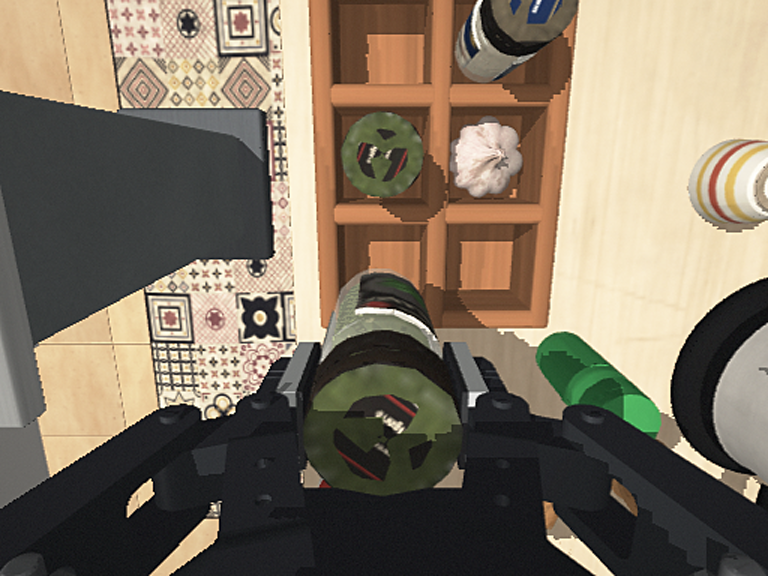

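View pics/s3.png

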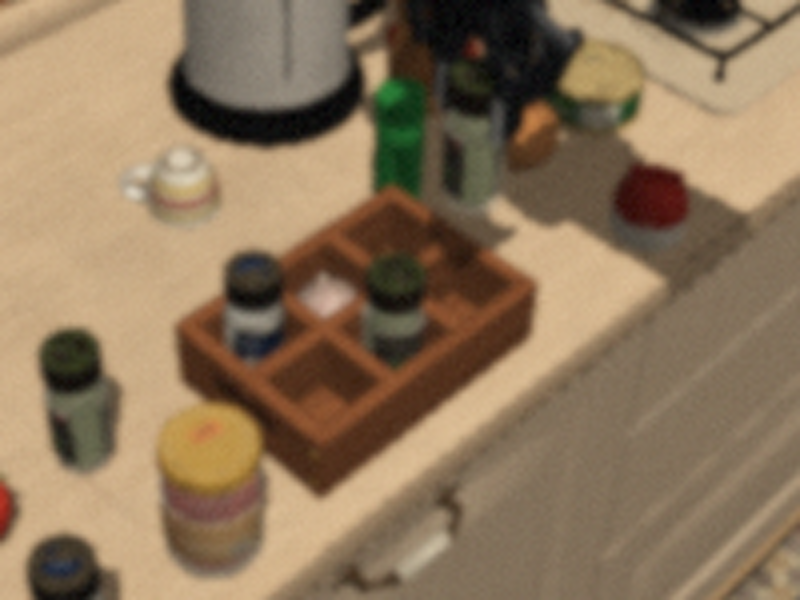

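```bash
python3 - <<'E'
from st import *
w=eyes.grab_frame("wrist"); save(w,"w3c.png",(0,230,190,400),3)
print("cap pred on axis",proj(w,[s["ee_pos"]+M@[0,0,132]])*1.5)
for n,u in dict(k2=(382,154)).items(): print(n,back(w,u[0]/1.5,u[1]/1.5,113))
E
```

```text
t 4.925 pos [449.1 -10.5 374.8] yaw -0.001 zt [ 0. -0. -1.] q [-0.08 -0.15  2.1  -0.    1.2  -0.08] F [-0.4 -0.8 -2. ] w 0.463
cap pred on axis [[378.90877579 436.13651335]]
k2 [450.21941666  58.57303151 113.        ]
```

View pics/w3c.png

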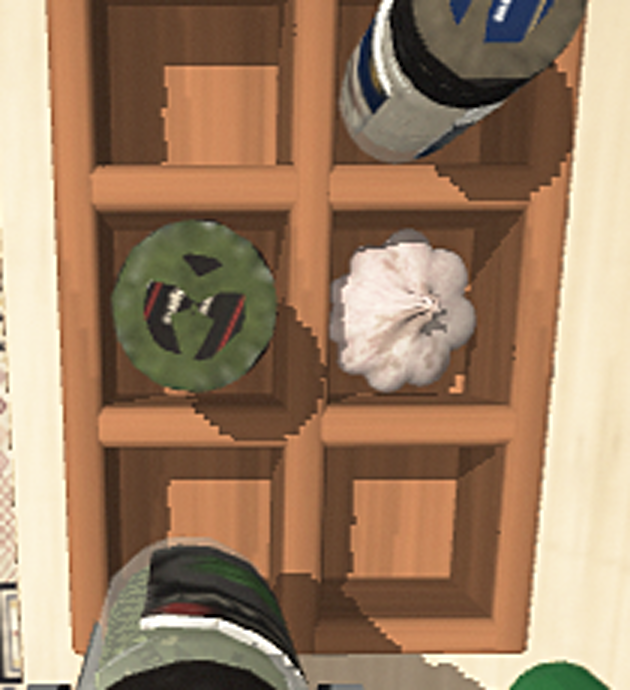

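The crate, held jar and axis projections agree within about 2 mm, and the pocket leaves 7 mm each side. Lowering.

>>> {"method": "arm_command", "body": {
  "steps": [
    [-1,0.5,0,30,0],
    [-1,0.5,0,60,0],
    [-1,0.5,0,90,0],
    [-1,0.5,0,110,0],
    [-1,0.5,0,120,0],
    [-1,0.5,0,125,0],
    [-1,0.5,0,127,0],
    [-1,0.5,0,127,0]
  ]
}}

```text
clock: 5.98
ee_pos: [450.0, -9.8, 248.3]
eef_rot: [0.0, 1.0, -0.0, 0.001]
wrist_force: [-0.3, -0.4, -2.0]
width: 0.463
```

```bash
python3 - <<'E'
from st import *
p=eyes.grab_frame("top"); save(p,"t4.png",(150,280,180,340),4.5)
s_=eyes.grab_frame("scene"); save(s_,"s4.png",(150,300,180,380),4)
E
```

```text
t 5.975 pos [450.   -9.8 248.3] yaw -0.0001 zt [ 0.001 -0.    -1.   ] q [-0.08 -0.01  2.22 -0.    0.93 -0.08] F [-0.3 -0.4 -2. ] w 0.463
```

View pics/s4.png

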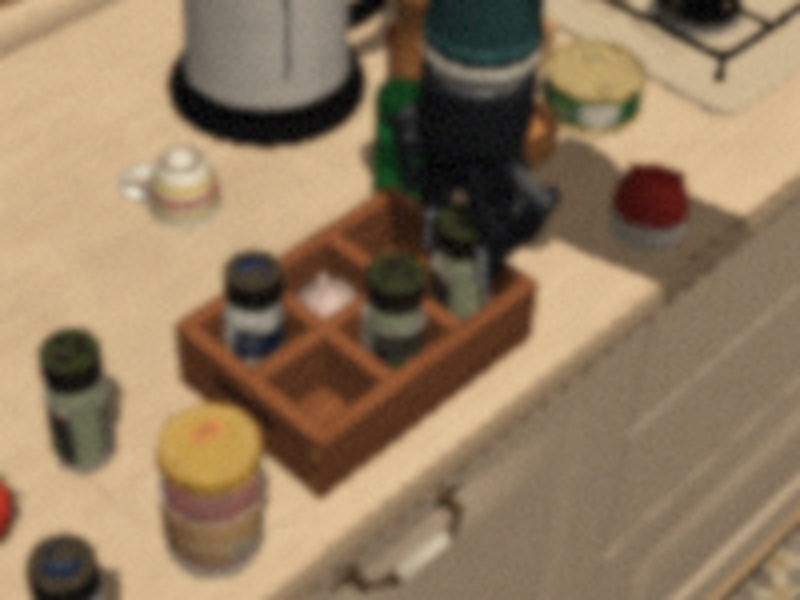

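The jar is inside the near-right pocket, at crop (462,265). Last few millimetres now, watching the force.

>>> {"method": "arm_command", "body": {
  "steps": [
    [-1,0,0,2,0],
    [-1,0,0,4,0],
    [-1,0,0,5,0],
    [-1,0,0,5,0]
  ]
}}

```text
clock: 6.58
ee_pos: [450.2, -9.7, 245.3]
eef_rot: [0.0, 1.0, 0.0, 0.0]
wrist_force: [-7.0, -0.2, 18.4]
width: 0.464
```

Floor contact at 245.3 mm, as predicted (18 N). Easing off, opening and rising.

>>> {"method": "arm_command", "body": {
  "steps": [
    [-1,0,0,-2,0],
    [-0.1,0,0,-3,0],
    [0.3,0,0,-3,0],
    [0.6,0,0,-3,0],
    [0.7,0,0,-10,0],
    [0.7,0,0,-40,0],
    [0.7,0,0,-90,0],
    [1,0,0,-130,0]
  ]
}}

```text
clock: 7.58
ee_pos: [449.8, -9.7, 375.0]
eef_rot: [0.0, 1.0, 0.0, 0.001]
wrist_force: [1.0, -0.6, 0.2]
width: 0.998
```

```bash
python3 - <<'E'
from st import *
w=eyes.grab_frame("wrist"); save(w,"w5.png")
s_=eyes.grab_frame("scene"); save(s_,"s5.png",(150,300,180,380),4)
to(548,254,375,0)
to(548,254,375,np.pi/4)
E
```

```text
t 7.575 pos [449.8  -9.7 375. ] yaw 0.0 zt [ 0.002 -0.    -1.   ] q [-0.08 -0.15  2.1   0.    1.19 -0.08] F [ 1.  -0.6  0.2] w 0.998
shift [ 9.830e+01 -2.637e+02  1.000e-01] twist 0.0
shift [ 9.830e+01 -2.637e+02  1.000e-01] twist -0.785
```

View pics/s5.png

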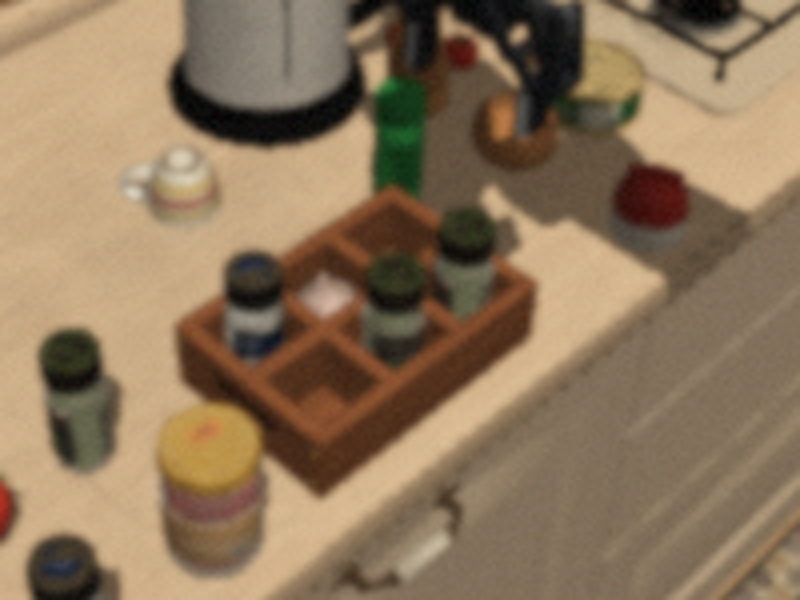

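View pics/w5.png

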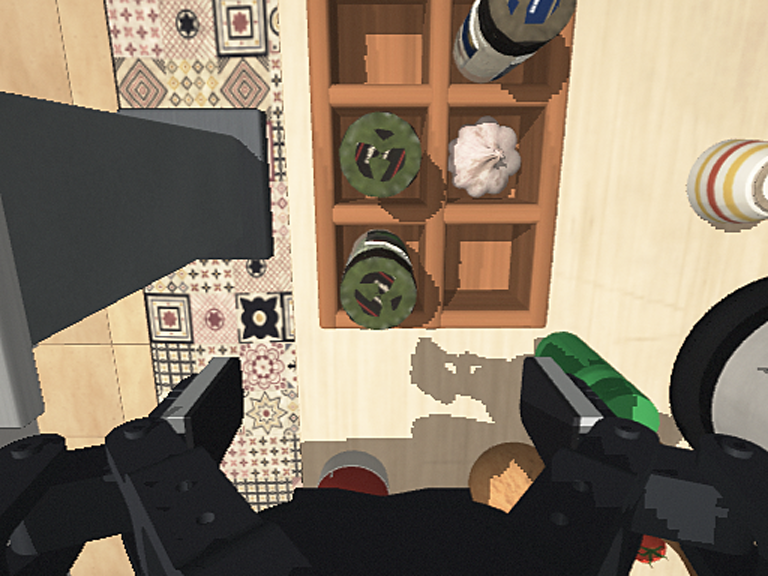

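Jar 1 stands in its pocket, at (380,293) in the wrist view. Next is jar B at (548,254), with the jaws along world y and partly open to clear the tomato.

>>> {"method": "arm_command", "body": {
  "steps": [
    [0.5,98,-264,20,-1.571],
    [0.5,98,-264,20,-1.571],
    [0.5,98,-264,20,-1.571],
    [0.5,98,-264,20,-1.571],
    [0.5,98,-264,20,-1.571],
    [0.5,98,-264,20,-1.571],
    [0.5,98,-264,20,-1.571],
    [0.5,98,-264,20,-1.571]
  ]
}}

```text
clock: 8.68
ee_pos: [547.3, 254.4, 351.6]
eef_rot: [-0.0, 0.729, 0.684, -0.001]
wrist_force: [-1.4, -0.6, -0.1]
width: 0.751
```

>>> {"method": "arm_command", "body": {
  "steps": [
    [0.5,0,0,0,-0.08],
    [0.5,0,0,0,-0.08]
  ]
}}

```text
clock: 8.93
ee_pos: [547.4, 254.2, 351.9]
eef_rot: [-0.0, 0.704, 0.71, -0.001]
wrist_force: [0.2, 0.1, -0.2]
width: 0.745
```

```bash
python3 - <<'E'
from st import *
w=eyes.grab_frame("wrist"); save(w,"w6.png"); print(proj(w,[[547.7,253.9,105]])*1.5,look(w,"spare_1_centre")); to(548,254,237,np.pi/2)
E
```

```text
t 8.925 pos [547.4 254.2 351.9] yaw 1.5791 zt [-0.001 -0.001 -1.   ] q [ 0.39  0.17  1.82  0.    1.16 -1.19] F [ 0.2  0.1 -0.2] w 0.745
[[382.2135092  302.26601458]] [(258.9, 194.3, 0.68)]
shift [-1.000e-01  7.000e-01  1.149e+02] twist 0.008
```

View pics/w6.png

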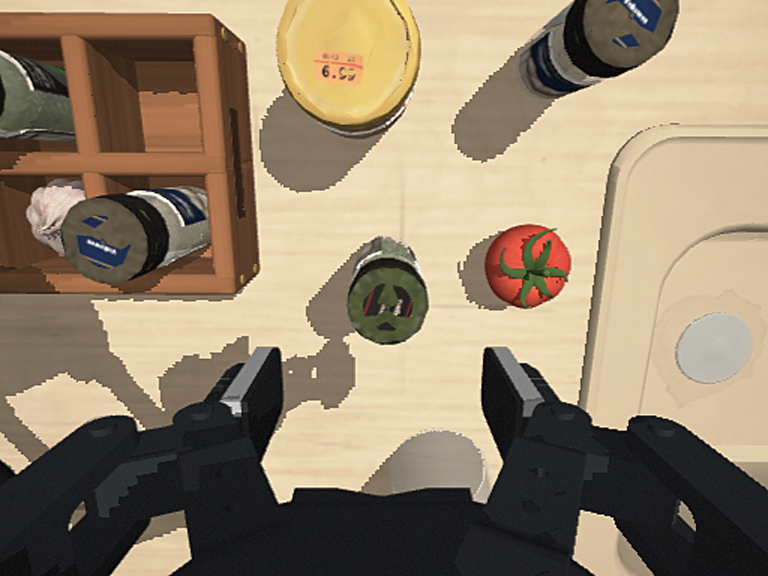

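The view shows jar B at (387,302), matching the prediction given the known 5 px camera bias. The tomato at (528,265) lies well outside the right finger line. Descending and gripping.

>>> {"method": "arm_command", "body": {
  "steps": [
    [0.5,1,0.5,50,0.008],
    [0.5,1,0.5,100,0.008],
    [0.5,1,0.5,116,0.008],
    [0.2,1,0.5,116,0.008],
    [-0.2,1,0.5,116,0.008],
    [-1,1,0.5,116,0.008],
    [-1,1,0.5,116,0.008],
    [-1,1,0.5,116,0.008]
  ]
}}

```text
clock: 10.02
ee_pos: [548.9, 255.6, 238.5]
eef_rot: [0.001, 0.707, 0.708, 0.001]
wrist_force: [0.1, 1.9, 6.2]
width: 0.464
```

>>> {"method": "arm_command", "body": {
  "steps": [
    [-1,0,0,0,0]
  ]
}}

```text
clock: 10.15
ee_pos: [548.9, 255.6, 238.4]
eef_rot: [0.001, 0.707, 0.708, 0.001]
wrist_force: [0.3, 0.7, 5.5]
width: 0.463
```

```bash
python3 - <<'E'
from st import *
w=eyes.grab_frame("wrist"); save(w,"w7.png"); to(517.5,-10.4,375,np.pi/2)
print("cap pred on axis",proj(w,[s["ee_pos"]+M@[0,0,s["ee_pos"][2]-105]])*1.5)
E
```

```text
t 10.15 pos [548.9 255.6 238.4] yaw 1.572 zt [ 0.003  0.001 -1.   ] q [ 0.39  0.29  1.9  -0.    0.95 -1.18] F [0.3 0.7 5.5] w 0.463
shift [-265.8  -31.4 -136.9] twist 0.001
cap pred on axis [[383.45601132 431.93027234]]
```

View pics/w7.png

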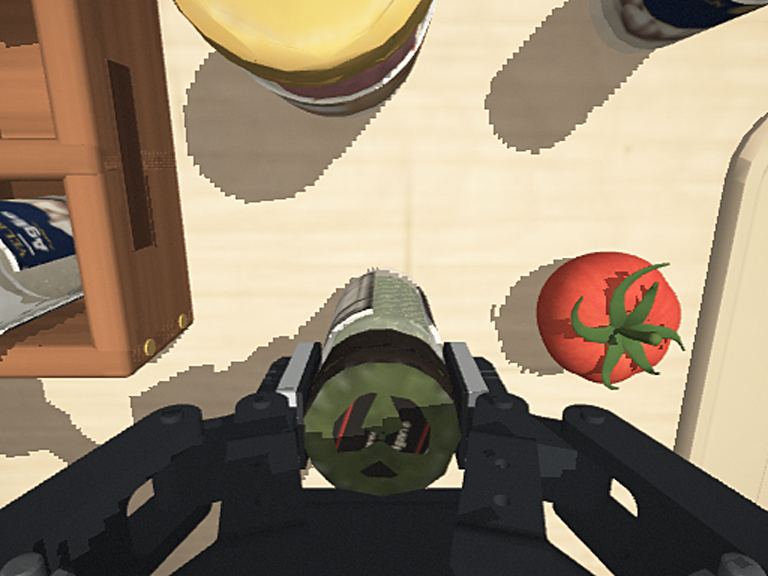

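>>> {"method": "arm_command", "body": {
  "steps": [
    [-1,0,0,-30,0],
    [-1,0,0,-75,0],
    [-1,0,0,-120,0],
    [-1,-10,-2,-148,0],
    [-1,-45,-6,-148,0],
    [-1,-90,-12,-148,0],
    [-1,-135,-18,-148,0],
    [-1,-180,-24,-148,0]
  ]
}}

```text
clock: 11.2
ee_pos: [523.7, 74.0, 384.5]
eef_rot: [-0.0, 0.707, 0.708, -0.0]
wrist_force: [0.6, -1.5, -0.5]
width: 0.466
```

>>> {"method": "arm_command", "body": {
  "steps": [
    [-1,-40,-4,0,0],
    [-1,-70,-6,0,0],
    [-1,-83,-7,0,0],
    [-1,-85.5,-7,0,0],
    [-1,-85.5,-7,0,0]
  ]
}}

```text
clock: 11.82
ee_pos: [517.5, -9.6, 384.6]
eef_rot: [-0.0, 0.707, 0.708, 0.0]
wrist_force: [0.2, 0.4, -1.1]
width: 0.462
```

```bash
python3 - <<'E'
from st import *
w=eyes.grab_frame("wrist"); save(w,"w8.png"); to(518,-10.2,246.5,np.pi/2)
print("cap pred on axis",proj(w,[s["ee_pos"]+M@[0,0,133.4]])*1.5)
print(proj(w,[[517.5+27.5,-10.4-27.5,60],[517.5+27.5,-10.4+27.5,60],[517.5-27.5,-10.4-27.5,60],[517.5-27.5,-10.4+27.5,60]])*1.5)
p=eyes.grab_frame("scene");save(p,"s8.png",(120,300,180,380),4)
E
```

```text
t 11.825 pos [517.5  -9.6 384.6] yaw 1.5723 zt [-0.     0.001 -1.   ] q [-0.07 -0.02  1.96  0.    1.2  -1.64] F [ 0.2  0.4 -1.1] w 0.462
shift [ -0.6   0.5 138.1] twist 0.002
cap pred on axis [[383.49956044 431.96777127]]
[[339.39564652 307.07876229]
 [422.3451687  307.09563337]
 [337.37897461 224.02004589]
 [424.35871537 224.04308349]]
```

View pics/w8.png

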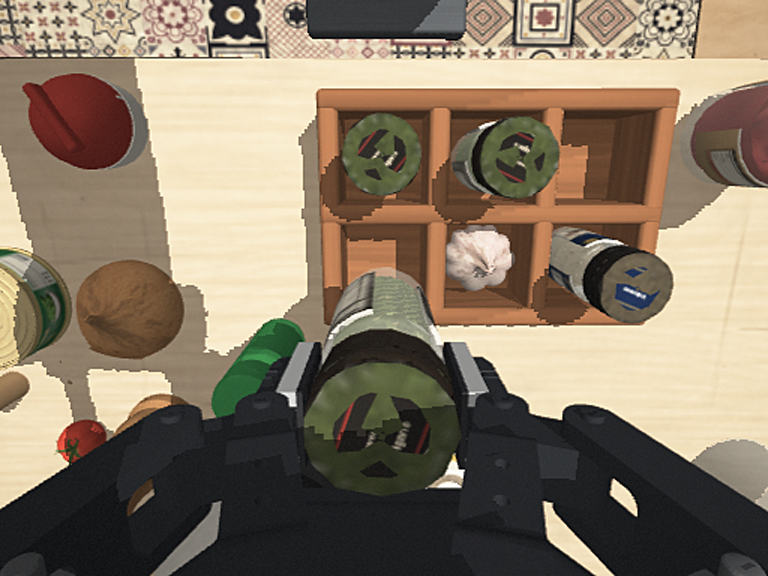

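The pocket edges seen at (341–428, 222–305) match the prediction plus the camera bias. Lowering.

>>> {"method": "arm_command", "body": {
  "steps": [
    [-1,-0.5,0.5,30,0],
    [-1,-0.5,0.5,65,0],
    [-1,-0.5,0.5,100,0],
    [-1,-0.5,0.5,120,0],
    [-1,-0.5,0.5,130,0],
    [-1,-0.5,0.5,135,0],
    [-1,-0.5,0.5,137,0],
    [-1,-0.5,0.5,139,0]
  ]
}}

```text
clock: 12.92
ee_pos: [518.5, -10.8, 246.6]
eef_rot: [0.001, 0.707, 0.708, 0.001]
wrist_force: [0.2, -0.2, -1.3]
width: 0.462
```

>>> {"method": "arm_command", "body": {
  "steps": [
    [-1,0,0,2,0],
    [-1,0,0,2,0]
  ]
}}

```text
clock: 13.18
ee_pos: [518.8, -10.8, 246.4]
eef_rot: [0.001, 0.707, 0.707, 0.001]
wrist_force: [-4.5, 0.8, 10.6]
width: 0.462
```

>>> {"method": "arm_command", "body": {
  "steps": [
    [-1,0,0,-1,0],
    [-0.1,0,0,-1.5,0],
    [0.3,0,0,-1.5,0],
    [0.5,0,0,-1.5,0],
    [0.5,0,0,-10,0],
    [0.5,0,0,-40,0],
    [0.5,0,0,-90,0],
    [0.5,0,0,-130,0]
  ]
}}

```text
clock: 14.18
ee_pos: [518.1, -10.8, 375.9]
eef_rot: [0.001, 0.707, 0.708, 0.0]
wrist_force: [1.0, -0.6, 0.7]
width: 0.751
```

```bash
python3 - <<'E'
from st import *
w=eyes.grab_frame("wrist"); save(w,"w9.png")
s_=eyes.grab_frame("scene"); save(s_,"s9.png",(150,300,180,380),4)
to(421,355,365,np.pi/4); to(421,355,365,3*np.pi/4)
E
```

```text
t 14.175 pos [518.1 -10.8 375.9] yaw 1.572 zt [ 0.001 -0.    -1.   ] q [-0.07 -0.01  1.97 -0.    1.19 -1.64] F [ 1.  -0.6  0.7] w 0.751
shift [365.9 -96.6  10.7] twist 0.787
shift [365.9 -96.6  10.7] twist -0.784
```

View pics/s9.png

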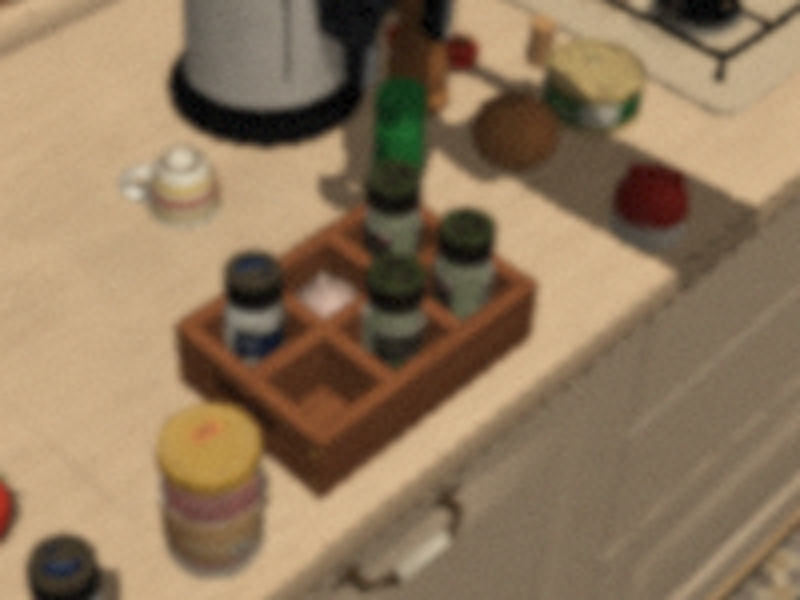

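View pics/w9.png

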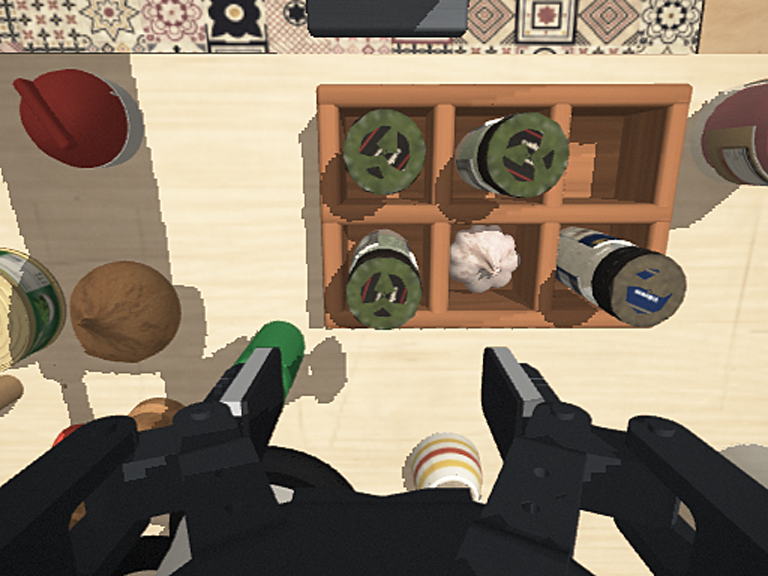

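Jar 2 is in the far-right pocket, with nothing else disturbed. Now jar A at (421,355), with diagonal jaws so the near-left pocket's neighbours clear.

>>> {"method": "arm_command", "body": {
  "steps": [
    [0.6,366,-97,25,0.787],
    [0.6,366,-97,25,0.787],
    [0.6,366,-97,25,0.787],
    [0.6,366,-97,25,0.787],
    [0.6,366,-97,25,0.787],
    [0.6,366,-97,25,0.787],
    [0.6,366,-97,25,0.787],
    [0.6,366,-97,25,0.787]
  ]
}}

```text
clock: 15.28
ee_pos: [419.4, 356.9, 347.6]
eef_rot: [0.0, 0.923, 0.384, -0.001]
wrist_force: [0.9, -1.3, -0.3]
width: 0.803
```

>>> {"method": "arm_command", "body": {
  "steps": [
    [0.6,0,0,0,0]
  ]
}}

```text
clock: 15.4
ee_pos: [420.4, 354.6, 348.0]
eef_rot: [0.0, 0.924, 0.383, -0.001]
wrist_force: [0.7, -0.9, 0.7]
width: 0.802
```

```bash
python3 - <<'E'
from st import *
w=eyes.grab_frame("wrist"); save(w,"w10.png"); print(proj(w,[[421.1,354.6,105]])*1.5,look(w,"spare_1_centre")); to(421.1,354.6,237,np.pi/4)
E
```

```text
t 15.4 pos [420.4 354.6 348. ] yaw 0.7854 zt [-0.001 -0.001 -1.   ] q [ 0.66  0.07  1.93 -0.    1.14 -0.13] F [ 0.7 -0.9  0.7] w 0.802
[[383.10886635 304.00846448]] []
shift [  0.7   0.5 111. ] twist 0.0
```

View pics/w10.png

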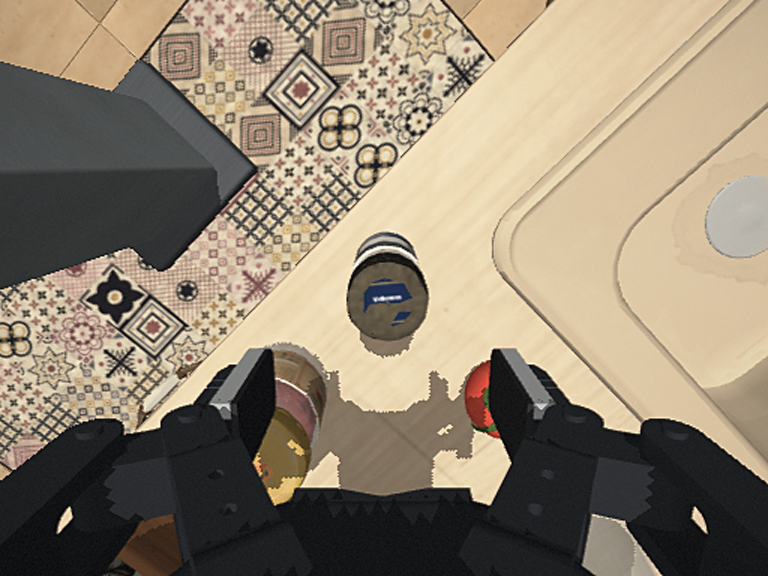

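Jar A's blue-badged cap is at (388,299), about 2 mm toward tool −y after removing the camera bias. The jam and tomato are clear of the fingers' descent (over 60 mm away). Gripping.

>>> {"method": "arm_command", "body": {
  "steps": [
    [0.6,1,-1,50,0],
    [0.6,1,-1,95,0],
    [0.6,1,-1,112,0],
    [0.2,1,-1,112,0],
    [-0.2,1,-1,112,0],
    [-1,1,-1,112,0],
    [-1,1,-1,112,0],
    [-1,1,-1,112,0]
  ]
}}

```text
clock: 16.5
ee_pos: [421.2, 357.0, 238.3]
eef_rot: [-0.0, 0.924, 0.383, 0.001]
wrist_force: [0.3, -1.3, 6.9]
width: 0.464
```

>>> {"method": "arm_command", "body": {
  "steps": [
    [-1,0,0,0,0]
  ]
}}

```text
clock: 16.62
ee_pos: [421.2, 357.1, 238.3]
eef_rot: [-0.0, 0.924, 0.383, 0.001]
wrist_force: [0.5, -0.2, 6.2]
width: 0.464
```

```bash
python3 - <<'E'
from st import *
w=eyes.grab_frame("wrist"); save(w,"w11.png"); to(449.5,125.6,385,np.pi/4)
E
```

```text
t 16.625 pos [421.2 357.1 238.3] yaw 0.7852 zt [ 0.002  0.002 -1.   ] q [ 0.66  0.2   2.02 -0.    0.92 -0.13] F [ 0.5 -0.2  6.2] w 0.464
shift [-143.2  183.8 -147. ] twist -0.0
```

View pics/w11.png

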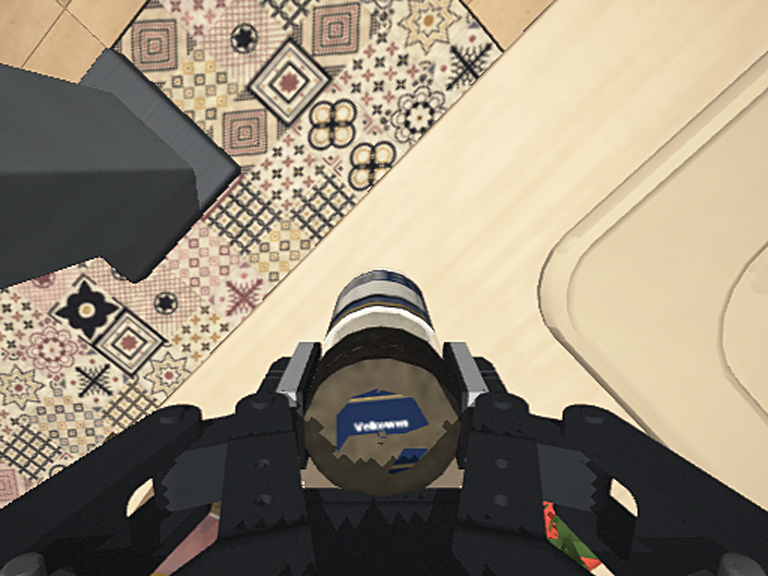

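>>> {"method": "arm_command", "body": {
  "steps": [
    [-1,0,0,-30,0],
    [-1,0,0,-75,0],
    [-1,0,0,-120,0],
    [-1,-6,8,-148,0],
    [-1,-25,32,-148,0],
    [-1,-52,67,-148,0],
    [-1,-80,103,-148,0],
    [-1,-107,138,-148,0]
  ]
}}

```text
clock: 17.68
ee_pos: [442.0, 182.0, 384.4]
eef_rot: [0.0, 0.924, 0.383, -0.0]
wrist_force: [1.3, 0.1, -1.2]
width: 0.463
```

>>> {"method": "arm_command", "body": {
  "steps": [
    [-1,-20,26,0,0],
    [-1,-32,41,0,0],
    [-1,-36,46,0,0],
    [-1,-36,46,0,0],
    [-1,-36,46,0,0]
  ]
}}

```text
clock: 18.3
ee_pos: [449.3, 125.9, 384.6]
eef_rot: [-0.0, 0.924, 0.383, -0.0]
wrist_force: [-0.1, -0.5, -2.6]
width: 0.467
```

```bash
python3 - <<'E'
from st import *
w=eyes.grab_frame("wrist"); save(w,"w12.png"); to(450,125.6,246.5,np.pi/4)
for dx,dy in((27.5,27.5),(27.5,-27.5),(-27.5,-27.5),(-27.5,27.5)): print(proj(w,[[449.5+dx,125.6+dy,60]])*1.5)
E
```

```text
t 18.3 pos [449.3 125.9 384.6] yaw 0.7857 zt [-0.  0. -1.] q [ 0.22 -0.12  2.06  0.    1.21 -0.57] F [-0.1 -0.5 -2.6] w 0.467
shift [  0.2   0.8 138.1] twist 0.0
[[441.1336179  267.03354967]]
[[381.17137433 323.83934761]]
[[321.08812188 267.13634801]]
[[381.04016826 206.39368331]]
```

View pics/w12.png

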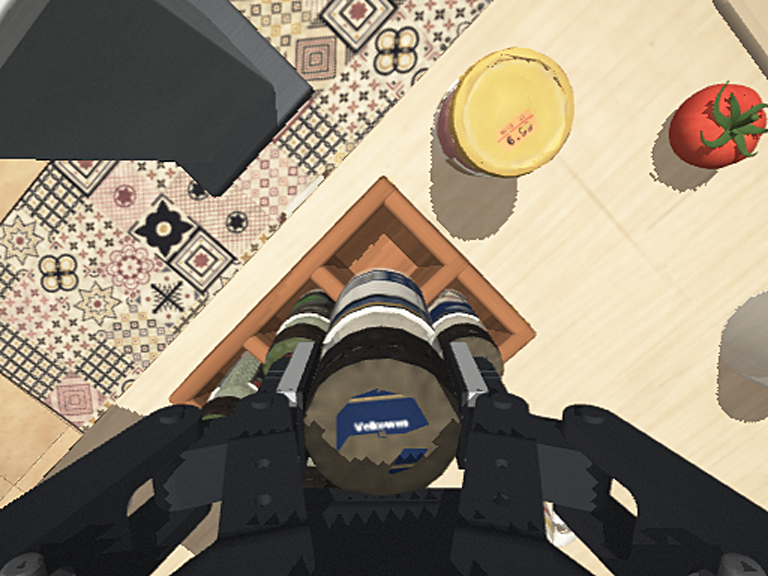

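The pocket's corner appears at (384,206), where predicted, with the neighbours to either side of the jaws. Lowering.

>>> {"method": "arm_command", "body": {
  "steps": [
    [-1,0.2,0.5,30,0],
    [-1,0.2,0.5,65,0],
    [-1,0.2,0.5,100,0],
    [-1,0.2,0.5,120,0],
    [-1,0.2,0.5,130,0],
    [-1,0.2,0.5,135,0],
    [-1,0.2,0.5,137,0],
    [-1,0.2,0.5,139,0]
  ]
}}

```text
clock: 19.35
ee_pos: [450.4, 125.3, 246.5]
eef_rot: [0.0, 0.924, 0.383, 0.001]
wrist_force: [-0.1, 0.5, -0.7]
width: 0.463
```

>>> {"method": "arm_command", "body": {
  "steps": [
    [-1,0,0,2,0],
    [-1,0,0,2,0]
  ]
}}

```text
clock: 19.6
ee_pos: [450.7, 125.2, 246.3]
eef_rot: [0.0, 0.924, 0.382, 0.001]
wrist_force: [-4.7, -0.9, 13.1]
width: 0.467
```

Floor contact at 246.3 mm, as expected. Releasing and rising.

>>> {"method": "arm_command", "body": {
  "steps": [
    [-1,0,0,-1,0],
    [-0.1,0,0,-1.5,0],
    [0.2,0,0,-1.5,0],
    [0.4,0,0,-1.5,0],
    [0.4,0,0,-10,0],
    [0.4,0,0,-40,0],
    [0.4,0,0,-90,0],
    [0.4,0,0,-150,0]
  ]
}}

```text
clock: 20.6
ee_pos: [449.3, 124.9, 394.4]
eef_rot: [-0.0, 0.924, 0.382, -0.001]
wrist_force: [1.3, -0.5, 0.6]
width: 0.703
```

>>> {"method": "arm_command", "body": {
  "steps": [
    [0.4,130,-130,0,0],
    [0.4,130,-130,0,0],
    [0.4,130,-130,0,0],
    [0.4,130,-130,0,0],
    [0.4,130,-130,0,0]
  ]
}}

```text
clock: 21.22
ee_pos: [449.7, 308.9, 393.6]
eef_rot: [0.0, 0.924, 0.383, -0.0]
wrist_force: [0.5, -0.0, -0.4]
width: 0.7
```

```bash
python3 - <<'E'
from st import *
s_=eyes.grab_frame("scene"); save(s_,"s13.png",(120,330,150,400),3)
p=eyes.grab_frame("top"); save(p,"t13.png",(180,280,120,400),2.8)
E
```

```text
t 21.225 pos [449.7 308.9 393.6] yaw 0.7861 zt [-0.    -0.001 -1.   ] q [ 0.56  0.03  1.89 -0.    1.22 -0.23] F [ 0.5 -0.  -0.4] w 0.7
```

View pics/s13.png

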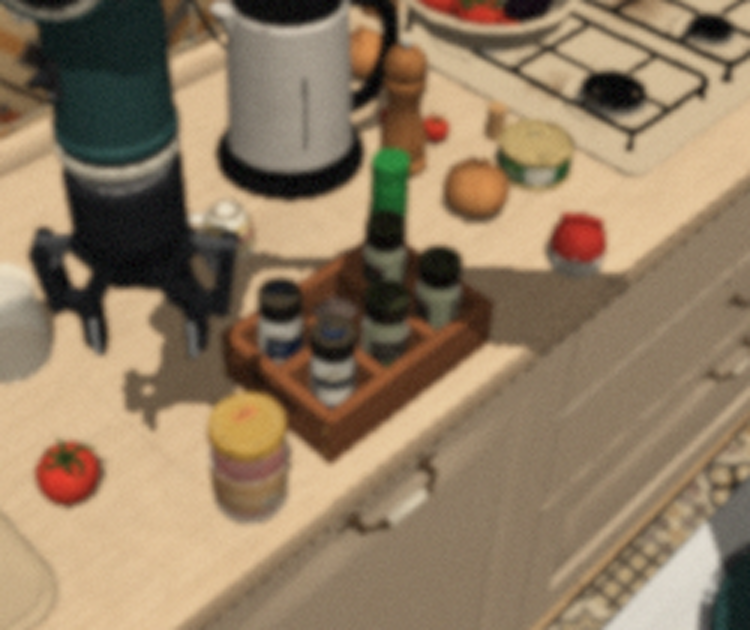

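View pics/t13.png

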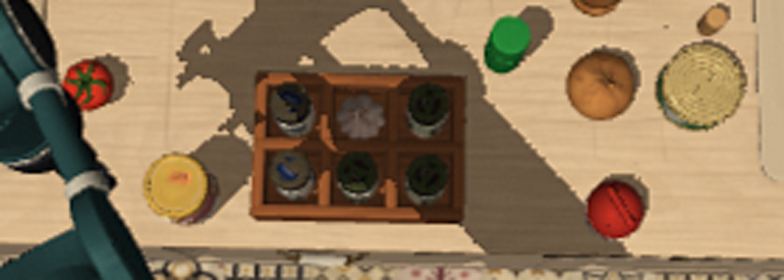

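All five jars stand upright in pockets with the garlic at (361,115) in the top crop. The bystanders are in place and the gripper is clear.

```bash
python3 -c "
from h import *
print(sign_off())"
```

```text
the job is handed in; nothing more can be done
None
```

All three spare jars are upright in the crate's empty pockets, and I handed the job in at about 21 s of the 61 s allowed. No verdict was reported.

- **Placements:** the right-hand jar went into the near-right pocket, the left-rear jar into the far-right, and the left-front jar into the near-left. I lowered each until I felt the floor, which came at the expected height all three times (10–18 N), before opening the fingers.
- **Last checks:** the final scene and top pictures show all five jars upright, one to a pocket. The garlic, the green look-alike and the bystanders look unmoved, judged by eye only. The gripper was clear of everything.
- **Disagreements:** the wrist and top cameras differed by about 2 mm, within the calibration. The jar detector also missed the third jar in the wrist picture, so I placed that one by the calibrated top view and by eye.

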